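# Close the drain, then lift the caustic block with the tongs

## Robot

A 6-joint arm with a two-finger parallel gripper is mounted at the origin on the work surface. World frame = base frame: x ahead of the robot, y to its left, z up, the work surface at z = 0. Lengths are in m, angles in rad, forces in N, time in s.
With the tool pointing down it reaches from about 0.275 to 0.975 m from the base axis. Payload 8.4 kg.
Tool frame: the origin (TCP) lies at the very end of the fingers, on their centre line; the grasp point (between the pads) lies behind it (manip.grip_point_offset is the z of the grasp point in the tool frame, in m); z points along the fingers, y is the line along which they close (so a half turn about z gives the same grasp; the last joint's range is limited). The gripper opens to 92 mm and grips with 3 to 60 N. Pads are 20 mm wide; open, the fingers measure 128 mm over their backs; the gripper's body (75 mm by 189 mm) begins 69 mm behind the grasp point.
Start: joints at [1.242, 0.353, 1.633, -0, 1.155, -0.002], TCP at [0.201, 0.592, 0.215] pointing down, gripper open.
Joint ranges: [-2.63, 2.63], [-0.92, 2.1], [0.06, 2.66], [-1.3, 4.44], [0, 2.69], [-3.02, 3.02]. Speed limits (rad/s): [2.22, 2.22, 2.79, 3.14, 3.14, 3.14].

## Interface

Orientations are given as a 3x3 rotation matrix whose columns are the frame's x, y, z axes.
In Python, from workcell import manip gives the robot as it stands.
- The arm moves only by the shell command python3 -m creep 'ROWS' [FORCE]. ROWS is JSON, a list that holds one entry, the list of rows, each a list of 5 numbers: the finger opening in mm, from 0 to 91.9, then the shift along the tool's x, y, z in units of 30 mm (1.0 is 30 mm), then the turn about the tool's z in units of 6 degrees (1.0 is 6 degrees). In form: [[[grip, tx, ty, tz, spin], ...]]. A call has exactly 5 rows; each row shifts and turns the commanded pose from where the row before left it, along the tool's axes as they then stand; what a row does not reach is not made up. A row lasts 1/12 s, in which the tool goes at most 41.7 mm and 7.16 degrees, less where a joint would pass 70% of its speed; a pose out of reach is approached as far as the arm can. A call with a number of a shift or a turn outside -1 to 1 is refused whole. A call with a gripper value outside its range is refused whole. The fingers move at their own pace and stop on an object; FORCE is the grip in N (left out, the last holds). Time passes only in rows, so rows that do not move let the fingers close, or fill a call up. It gives the time, the measured TCP pose, the force, the opening and the grip force at its end, in the units of the state.
- manip.observe(): the state, without advancing time (a new reading comes with each control period).
- manip.grab_frame(name): name is "scene" or "top"; returns (picture, depth): 480x640x3 uint8, blue, green, red; 480x640 float32, m along the optical axis (not along the pixel's ray), 0 where there is no reading.
- manip.calibration(name): a dict with "fovy" (degrees; the focal length in pixels is half the picture's height over the tangent of half this angle, whatever the lens; pixels are square), "cx", "cy" (the principal point, pixels), "origin" and "rotation" of the camera in the world. Camera axes: x right, y down, z forward; pixel columns grow to the right and rows downward; lengths in m; the calibration is good to about 2 mm. A picture is of the moment at which its call begins. calibration takes no time and is no camera call.
- manip.finish_job(): hands the job in; it is judged then, once.
Trained networks look in the newest picture that a camera, given by its name, has taken for a name from the list of things; names that differ only in an ending like _2 or _b are one class to them, and where a whole thing is asked for, a point or a joint stands for the part that bears it (a point fixed in the world has none). Each returns a list of dicts, best first, with "conf" (0 to 1); they miss things now and then, are a little off and sometimes report something else, mostly with a low value. They report only what shows in the picture. A call takes as long as a camera call. They do not tell look-alikes from the thing itself.
- manip.search_frame(target, camera): "box" ([left, top, width, height] as shares, 0 to 1, of the picture: columns of its width, rows of its height, round what is visible of it).
The state is a dict: "time_s": time; "qpos": joint angles; "joint_velocities": joint speeds; "effort": joint torques, N m; "tcp_pos": TCP position; "tool_rot": TCP orientation; "contact_force": force on the tool from outside, world axes, zero at the start; "moment": the same for the moment, N m; "width": opening from 0.0 (shut) to 1.0 (fully open); "grip_force": force on a finger pad.
Only numpy, scipy, OpenCV 4.12 (cv2) and the standard library are available. Lean on these libraries where they do the work, as an engineer would, in place of code of your own. Each camera call takes 0.05 s, during which the arm holds its last target. There are 200 camera calls.

## Task

A block of caustic drain cleaner has been left on the demonstration draining tray. First press the raised pop-up drain stopper fully down so that nothing can get into the drain, then take the kitchen tongs, close their tips on the white block and lift it about a hand's width (10 cm) or more clear of the tray; never touch the block with the gripper or arm itself, and leave the strainer, soap bottle and mug where they are. Finish while still holding the tongs with the block gripped in their tips, held still in the air: do not put anything down.

Things in the scene. Friction and masses are not known exactly. Their poses are not given: they have to be found in the camera images.
- tray_mid (a point): Shallow bright metal draining tray, fixed, 340 (x) by 420 (y) mm; this point is the centre of its underside, on the counter. Its flat floor is 3 mm above the counter, its rim 8 mm high, and the drain is at its middle. Axes: x along the short side (away from the robot, turned by up to 0.2 rad), z up.
- stopper_top (a point): Centre of the top of the drain stopper, a flat round steel disc 60 mm in diameter and 6 mm thick in the middle of the tray. Raised, its top is 22 mm above the counter; fully home, 10 mm.
- stopper (a joint): How far the stopper is pressed down: 0 fully raised, 0.012 m fully home against its stop. It starts up to 3 mm down. It slides straight down against about 6 N of friction (no spring) and stays where it is left.
- tongs_hinge (a point): Hinge of the plain steel kitchen tongs (120 g), 242 mm long from hinge to tip ends, lying on the counter on their side so that the two arms, 26 mm high and 5 mm thick, stand on edge and open sideways. This point is on the hinge axis, half-way up, 16 mm above the counter as they lie. Axes: x along the tongs from hinge to tips, y across (the squeezing direction), z up.
- tongs_grip (a point): Point half-way between the tong arms where they are gripped, 115 mm ahead of the hinge, half-way up (16 mm above the counter as they lie). Axes as tongs_hinge. Width here over the outsides of the arms: 52 mm open (at rest), 29 mm closed on the block; squeezed to 42 mm they can be carried with the tips still open. The outer faces are flat from 15 to 150 mm ahead of the hinge.
- tongs_tip (a point): Point half-way between the tong tips, 104 mm ahead of tongs_grip and at the same height; axes as tongs_hinge. The tips are upright flat plates 45 mm long, 32 mm high (16 mm above and below this point), 5 mm thick. Inside gap: about 78 mm open, 36 mm closed on the block.
- tongs_left (a joint): Angle by which each tong arm is squeezed in: 0 open (at rest), about 0.10 rad closed on the block, at most 0.17. Both arms move alike. Per 0.1 rad the tip gap shrinks by 43 mm and the width at tongs_grip by 23 mm. A spring opens them: squeezing at tongs_grip takes about 4 N when open, 7 N when closed on the block; a grip of 20 to 30 N holds the block firmly.
- block_center (a point): Centre of the caustic block: a plain white upright cylinder, 36 mm in diameter and 50 mm tall, about 65 g (varies), standing loose on the tray floor left or right of the drain, its centre 28 mm above the counter.
- strainer: Bystander: steel basket sink strainer, 78 mm wide, 41 mm tall with a small ball knob, loose on the tray on the other side of the drain from the block. Origin: centre of its underside.
- soap: Bystander: clear dish-soap bottle with a paper label, 64 mm in diameter, 190 mm tall, standing on the counter to the left of the tray. Origin: centre of its underside.
- mug: Bystander: white mug, 80 mm wide (more with its handle), 90 mm tall, standing on the counter on the far right. Origin: centre of its underside.
There are look-alikes about, which are no part of the job. Of the things shaped like the part that bears block_center, the white one is meant.

How it is judged:
On the way, in this order (a step that is already met when the one before it is completed fails the run):
1. the drain stopper is pressed fully home (value of joint stopper above 0.0105 m), for 0.2 s.
2. the tongs, held by the gripper, are closed on the block (contact force between each of tongs_left, tongs_right and block above 0.5 N and contact force between the fingers and tongs above 2 N), for 0.2 s.
At the end, for the whole second after the job is handed in: Stopper home (within 1.5 mm); block centre over 100 mm above the counter, squeezed by both tong arms (over 0.5 N), tongs held by the gripper (over 2 N), grip point over 70 mm up; block off the tray and robot, under 0.03 m/s; strainer, soap and mug within 30 mm of their starts (all of step 2 and value of joint stopper above 0.0105 m and height (world z) of block_center above 0.1 m and height (world z) of tongs_grip above 0.07 m and contact force between block and tray below 0.05 N and contact force between block and the arm below 0.05 N and contact force between block and the fingers below 0.05 N and linear speed of block below 0.03 m/s and distance of each of strainer, soap, mug from where it was at the start of the episode below 0.03 m); the arm keeps its last pose, push and grip.
It fails at once if the gripper or arm touches the caustic block (contact force between any of the fingers, the arm and block above 0.3 N).
It fails at once if the strainer, soap bottle or mug is moved by more than 30 mm (distance of any of strainer, soap, mug from where it was at the start of the episode above 0.03 m).
It also fails if it takes over 69 s, if anything falls off the work surface, if the arm or the gripper's body presses on something with over 40 N, if the wrist force passes 120 N, or if a joint passes its speed limit or range.

## Working session

There is one attempt and no reset: what is moved stays moved. The work goes in short steps, Python scripts to look and compute and a shell command to move; the robot and the scene stay as the last step left them, time stands still between calls to the robot, and variables do not carry over. Pictures are saved under pics/ and viewed, at most 10 in all, crops included, and the job is handed in when it is done.

```bash
mkdir -p pics; cat > h.py <<'E'
import numpy as np, cv2
from workcell import manip
def cal(n):
    c=manip.calibration(n); f=240/np.tan(np.radians(c["fovy"])/2)
    return f,c["cx"],c["cy"],np.array(c["origin"]),np.array(c["rotation"])
def cloud(n,d):
    f,cx,cy,o,R=cal(n); v,u=np.mgrid[:480,:640]
    return np.stack([(u-cx)/f*d,(v-cy)/f*d,d],-1)@R.T+o
def proj(n,p):
    f,cx,cy,o,R=cal(n); q=(np.array(p)-o)@R
    return q[0]/q[2]*f+cx,q[1]/q[2]*f+cy
def atz(n,u,v,z):
    f,cx,cy,o,R=cal(n); r=R@np.array([(u-cx)/f,(v-cy)/f,1]); return o+r*(z-o[2])/r[2]
E
python3 - <<'E'
from h import *
print(manip.observe()); print(manip.grip_point_offset)
for n in("top","scene"):
    p,d=manip.grab_frame(n); cv2.imwrite(f"pics/{n}0.png",p); np.save(f"{n}0.npy",d)
    c=manip.calibration(n);print(n,c)
    for t in("stopper_top","tongs_hinge","tongs_grip","tongs_tip","block_center","strainer","soap","mug"):
        for r in manip.search_frame(t,n)[:3]:
            b=np.array(r["box"])*[640,480,640,480]; u,v=b[:2]+b[2:]/2
            P=cloud(n,d)[int(v),int(u)]
            print(t,round(r["conf"],2),b.round(),P.round(3))
E
```

```text
{'time_s': 0.0, 'qpos': array([ 1.24159480e+00,  3.53618485e-01,  1.63408669e+00,  2.02528608e-06,
        1.15520625e+00, -2.43087969e-03]), 'joint_velocities': array([-0.00023084,  0.00065117, -0.00170594, -0.00020196,  0.00174058,
       -0.00139924]), 'effort': array([ 8.58086150e-04, -5.93831027e+01, -3.34217298e+01,  6.97363028e-02,
        2.34043499e-02, -1.65113302e-04]), 'tcp_pos': array([0.20048205, 0.5914765 , 0.21390252]), 'tool_rot': array([[-9.47083593e-01,  3.20986737e-01, -4.28097823e-04],
       [ 3.20987023e-01,  9.47082771e-01, -1.24736145e-03],
       [ 5.05759179e-06, -1.31876941e-03, -9.99999130e-01]]), 'contact_force': array([0.64724544, 0.37580837, 0.1156705 ]), 'moment': array([-0.01365467, -0.01619073,  0.05494284]), 'grip_force': 0.0, 'width': 0.999266964701662}
-0.0187
top {'fovy': 46.6575859091661, 'cx': 302.7075103904031, 'cy': 233.93181711000418, 'origin': array([0.2485154 , 0.04528459, 1.5386325 ]), 'rotation': array([[-0.01223828, -0.98354485,  0.18024914],
       [-0.99987603,  0.0102512 , -0.01195155],
       [ 0.00990711, -0.18037306, -0.98354838]
[... 1159 characters left out ...]
0.457 -0.301  0.014]
tongs_grip 0.9 [241. 180.  86.  27.] [ 0.456 -0.297  0.025]
tongs_grip 0.37 [454. 306.  59. 113.] [0.55  0.502 0.117]
tongs_tip 0.75 [239. 181.  91.  29.] [ 0.454 -0.3    0.017]
block_center 0.84 [415. 343.  22.  35.] [0.559 0.408 0.04 ]
block_center 0.8 [345. 286.  17.  26.] [0.574 0.218 0.046]
block_center 0.57 [444. 313.  24.  32.] [0.47  0.385 0.047]
strainer 0.62 [242. 238.  31.  26.] [ 0.64  -0.086  0.009]
strainer 0.26 [206. 222. 231. 156.] [0.602 0.145 0.004]
soap 0.75 [457. 306.  57. 114.] [0.55  0.505 0.118]
mug 0.81 [163. 185.  46.  44.] [ 0.742 -0.282  0.069]
mug 0.44 [299. 264.  28.  19.] [0.585 0.08  0.024]
mug 0.35 [457. 307.  58. 112.] [0.55  0.506 0.119]
```

```bash
python3 - <<'E'
from h import *
a=cv2.imread("pics/top0.png")[100:340,80:480]
cv2.imwrite("pics/top0c.png",cv2.resize(a,(800,480)))
d=np.load("top0.npy");P=cloud("top",d)
# tongs: points with height in ROI
s=np.zeros((480,640),bool); s[205:325,400:470]=1
m=s&(P[...,2]>.012)&(P[...,2]<.05); Q=P[m]; c=Q[:,:2].mean(0)
print("tongs",len(Q),c,np.median(Q[:,2]))
r=cv2.minAreaRect(Q[:,:2].astype(np.float32)*1000);print(r,cv2.boxPoints(r).round())
for (l,t,w,h) in [(176,205,0,0)]: pass
for nm,(l,t,w,h) in dict(left=(150,160,45,130),blk=(218,180,40,50),stop=(265,195,40,40)).items():
    mm=np.zeros((480,640),np.uint8); mm[t:t+h,l:l+w]=(P[t:t+h,l:l+w,2]>(.013 if nm!="stop" else .012))
    n,L,S,C=cv2.connectedComponentsWithStats(mm)
    for i in range(1,n):
        if S[i,4]>40:
            q=P[L==i]; print(nm,S[i],q.mean(0).round(3),q.min(0).round(3),q.max(0).round(3))
E
```

```text
tongs 623 [ 0.42970216 -0.31776299] 0.02811665734130875
((431.7364501953125, -343.5717468261719), (104.13758087158203, 273.7322692871094), 83.71819305419922) [[ 290. -380.]
 [ 562. -410.]
 [ 573. -307.]
 [ 301. -277.]]
left [173 171  15  16 183] [0.683 0.365 0.045] [0.668 0.35  0.013] [0.703 0.385 0.061]
left [179 194  16  16 177] [0.615 0.346 0.046] [0.6   0.331 0.013] [0.636 0.366 0.059]
left [160 221  16  15 175] [0.54  0.393 0.062] [0.249 0.045 0.014] [0.561 0.416 1.539]
left [167 253  17  15 177] [0.455 0.373 0.046] [0.439 0.357 0.013] [0.473 0.392 0.058]
blk [231 213  14  15 167] [0.562 0.205 0.049] [0.546 0.189 0.015] [0.581 0.222 0.063]
stop [273 204  21  21 352] [0.584 0.081 0.021] [0.554 0.053 0.012] [0.614 0.109 0.029]
```

View pics/top0c.png

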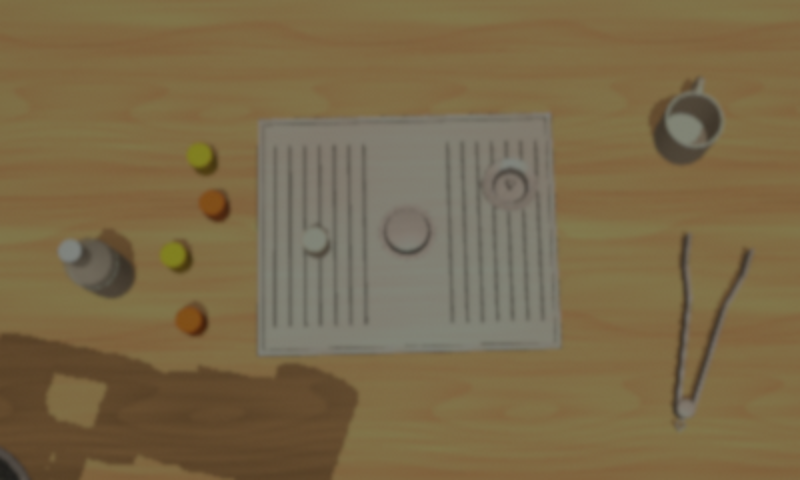

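View pics/scene0.png

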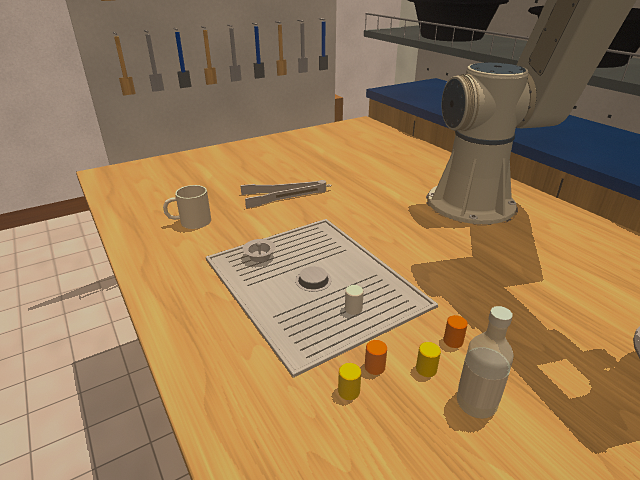

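The top view shows the white block on the left of the tray at about px (237,220). The stopper is at (283,215), the strainer at (335,192), and the tongs have their hinge at about (422,304) and tips at (423,218) and (454,225). The four coloured cylinders are look-alikes, off the tray. The scene view agrees.

```bash
cat >> h.py <<'E'
def go(dst,yaw=None,s=None):
    """remaining move in tool units (30 mm, 6 deg); yaw = wanted direction of tool y, mod pi"""
    s=s or manip.observe(); R=s["tool_rot"]; t=np.array(dst)-s["tcp_pos"]; u=R.T@t/.03
    sp=None
    if yaw is not None:
        a=np.arctan2(R[1,1],R[0,1]); e=(yaw-a+np.pi/2)%np.pi-np.pi/2; sp=-np.degrees(e)/6
    print("units",u.round(2),"spin",sp,"tcp",s["tcp_pos"].round(4),"t",s["time_s"],"q6",s["qpos"][5].round(2))
E
python3 - <<'E'
from h import *
d=np.load("top0.npy");P=cloud("top",d)
def top(l,t,w,h,a,b):
    q=P[t:t+h,l:l+w].reshape(-1,3); q=q[(q[:,2]>a)&(q[:,2]<b)]
    (c,r)=cv2.minEnclosingCircle(q[:,:2].astype(np.float32)); print(len(q),q.mean(0).round(4),np.round(c,4),round(r,4))
top(225,205,26,28,.048,.066); top(265,195,40,40,.017,.032)
s=np.zeros((480,640),bool); s[205:325,400:470]=1
m=s&(P[...,2]>.018)&(P[...,2]<.05); v,u=np.nonzero(m)
for r in range(212,318,8):
    q=P[r][m[r]]; 
    if len(q): print(r,np.nonzero(m[r])[0],q[:,0].mean().round(3),"y",q[:,1].min().round(3),q[:,1].max().round(3),"z",q[:,2].max().round(3))
for p in[(422.5,304),(423,218),(454,225)]: print(atz("top",*p,.03))
go([.584,.081,.06])
E
```

```text
130 [0.5639 0.2066 0.0543] [0.5643 0.2069] 0.018
314 [0.5833 0.0815 0.0219] [0.5839 0.0812] 0.0305
220 [423 424] 0.56 y -0.309 -0.307 z 0.034
228 [421 422 423 453 454 455] 0.538 y -0.395 -0.303 z 0.03
236 [422 423 424 450 451 452] 0.516 y -0.385 -0.304 z 0.033
244 [423 424 425 446 447 448] 0.494 y -0.375 -0.305 z 0.031
252 [423 424 441 442 443] 0.472 y -0.358 -0.304 z 0.03
260 [422 423 424 439] 0.449 y -0.346 -0.301 z 0.034
268 [421 422 423 436 437 438] 0.427 y -0.342 -0.297 z 0.033
276 [420 421 422 434 435] 0.405 y -0.333 -0.292 z 0.036
284 [419 420 421 431 432 433] 0.383 y -0.325 -0.29 z 0.033
292 [418 419 420 429 430] 0.362 y -0.316 -0.285 z 0.033
300 [418 419 420 421 422 423 424 425 426 427 428] 0.34 y -0.309 -0.283 z 0.037
308 [420 421 422 423] 0.319 y -0.294 -0.288 z 0.033
[ 0.32931436 -0.2941049   0.03      ]
[ 0.56648725 -0.30763479  0.03      ]
[ 0.54579259 -0.39273781  0.03      ]
units [-17.57 -12.03   5.15] spin None tcp [0.2006 0.5919 0.2146] t 0.9 q6 -0.0
```

```bash

python3 -m creep '[[[0,-0.88,-0.6,0,0],[0,-0.88,-0.6,0,0],[0,-0.88,-0.6,0,0],[0,-0.88,-0.6,0,0],[0,-0.88,-0.6,0,0]]]' >/dev/null
python3 -m creep '[[[0,-0.88,-0.6,0,0],[0,-0.88,-0.6,0,0],[0,-0.88,-0.6,0,0],[0,-0.88,-0.6,0,0],[0,-0.88,-0.6,0,0]]]' >/dev/null
python3 -m creep '[[[0,-0.88,-0.6,0,0],[0,-0.88,-0.6,0,0],[0,-0.88,-0.6,0,0],[0,-0.88,-0.6,0,0],[0,-0.88,-0.6,0,0]]]' >/dev/null
python3 -m creep '[[[0,-0.88,-0.6,0.4,0],[0,-0.88,-0.6,0.6,0],[0,-0.88,-0.6,1,0],[0,-0.88,-0.6,1,0],[0,0,0,1,0]]]'
python3 -c "
from h import *
go([.584,.081,.03])"
```

```text
time_s: 2.57
tcp_pos: [0.5677, 0.1061, 0.0972]
tool_rot: [[-0.946, 0.323, 0.004], [0.323, 0.946, -0.0], [-0.004, 0.001, -1.0]]
contact_force: [0.2, -0.5, 0.2]
width: 0.009
grip_force: 0.0
units [-0.78 -0.62  2.24] spin None tcp [0.5677 0.1061 0.0972] t 2.5667 q6 -1.06
```

```bash

python3 -m creep '[[[0,-0.78,-0.62,0.9,0],[0,0,0,0.9,0],[0,0,0,0.5,0],[0,0,0,0,0],[0,0,0,0,0]]]'
python3 -m creep '[[[0,0,0,0.15,0],[0,0,0,0.15,0],[0,0,0,0.1,0],[0,0,0,0.1,0],[0,0,0,0,0]]]'
```

```text
time_s: 2.98
tcp_pos: [0.5797, 0.0843, 0.0281]
tool_rot: [[-0.947, 0.321, -0.002], [0.321, 0.947, -0.0], [0.002, -0.001, -1.0]]
contact_force: [0.8, -0.3, 0.6]
width: 0.007
grip_force: 0.0
time_s: 3.4
tcp_pos: [0.5813, 0.0848, 0.0142]
tool_rot: [[-0.947, 0.321, 0.002], [0.321, 0.947, 0.0], [-0.002, 0.001, -1.0]]
contact_force: [1.0, 0.0, 1.2]
width: 0.01
grip_force: 0.6
```

```bash

python3 -m creep '[[[0,0,0,0.06,0],[0,0,0,0.06,0],[0,0,0,0.05,0],[0,0,0,0.05,0],[0,0,0,0,0]]]'
python3 -m creep '[[[0,0,0,0.03,0],[0,0,0,0.03,0],[0,0,0,0.03,0],[0,0,0,0,0],[0,0,0,0,0]]]'
```

```text
time_s: 3.82
tcp_pos: [0.5814, 0.0848, 0.0101]
tool_rot: [[-0.947, 0.321, 0.002], [0.321, 0.947, 0.0], [-0.002, 0.001, -1.0]]
contact_force: [-7.4, -1.3, 32.8]
width: 0.005
grip_force: 16.4
time_s: 4.23
tcp_pos: [0.5815, 0.0848, 0.0098]
tool_rot: [[-0.947, 0.321, 0.003], [0.321, 0.947, 0.001], [-0.002, 0.001, -1.0]]
contact_force: [-16.8, -1.1, 61.7]
width: 0.01
grip_force: 30.7
```

```bash

python3 -m creep '[[[0,0,0,-0.6,0],[0,0,0,-1,0],[0,0,0,-1,0],[0,0,0,-0.6,0],[91,0,0,-0.2,0]]]' >/dev/null
python3 -m creep '[[[91,0.05,-0.95,0,0],[91,0.05,-0.95,0,-0.5],[91,0.05,-0.95,0,0],[91,0.05,-0.95,0,0],[91,0.05,-0.95,0,0]]]' >/dev/null
python3 -m creep '[[[91,0,-0.95,0,0],[91,0,-0.95,0,0],[91,0,-0.95,0,0],[91,0,-0.95,0,0],[91,0,-0.95,0,0]]]' >/dev/null
python3 -m creep '[[[91,0,-0.95,0,0],[91,0,-0.95,0,0],[91,0,-0.95,0,0],[91,0,-0.95,0,0],[91,0,0,0,0]]]'
python3 - <<'E'
from h import *
p,d=manip.grab_frame("scene"); cv2.imwrite("pics/s1.png",p)
P=cloud("scene",d)
m=(P[...,2]>.014)&(P[...,2]<.04)&(P[...,0]>.27)&(P[...,0]<.62)&(P[...,1]<-.22)&(P[...,1]>-.45)
q=P[m]; v,u=np.nonzero(m); print(len(q),u.min(),u.max(),v.min(),v.max())
b=np.arange(.30,.6,.02)
for x in b:
    k=q[abs(q[:,0]-x)<.006]
    if len(k): print(round(x,3),k[:,1].min().round(3),k[:,1].max().round(3),k[:,2].max().round(3))
q2=q[(q[:,2]>.02)]
cv2.imwrite("pics/s1c.png",cv2.resize(p[100:340,140:460],(800,600)))
go([.436,-.3205,.10],1.302)
E
```

```text
time_s: 5.9
tcp_pos: [0.4606, -0.3001, 0.1054]
tool_rot: [[-0.962, 0.273, -0.001], [0.273, 0.962, -0.001], [0.0, -0.001, -1.0]]
contact_force: [-0.7, 0.1, -0.3]
width: 0.99
grip_force: 0.0
931 241 331 180 203
0.3 -0.297 -0.286 0.017
0.32 -0.302 -0.283 0.037
0.34 -0.313 -0.28 0.035
0.36 -0.319 -0.284 0.03
0.38 -0.327 -0.284 0.032
0.4 -0.334 -0.29 0.031
0.42 -0.341 -0.292 0.032
0.44 -0.355 -0.296 0.032
0.46 -0.356 -0.299 0.032
0.48 -0.37 -0.3 0.032
0.5 -0.38 -0.303 0.032
0.52 -0.392 -0.299 0.034
0.54 -0.398 -0.301 0.035
0.56 -0.312 -0.302 0.034
units [ 0.59 -0.94  0.18] spin -0.08267371196991595 tcp [ 0.4609 -0.2981  0.1053] t 5.95 q6 -1.87
```

View pics/s1c.png

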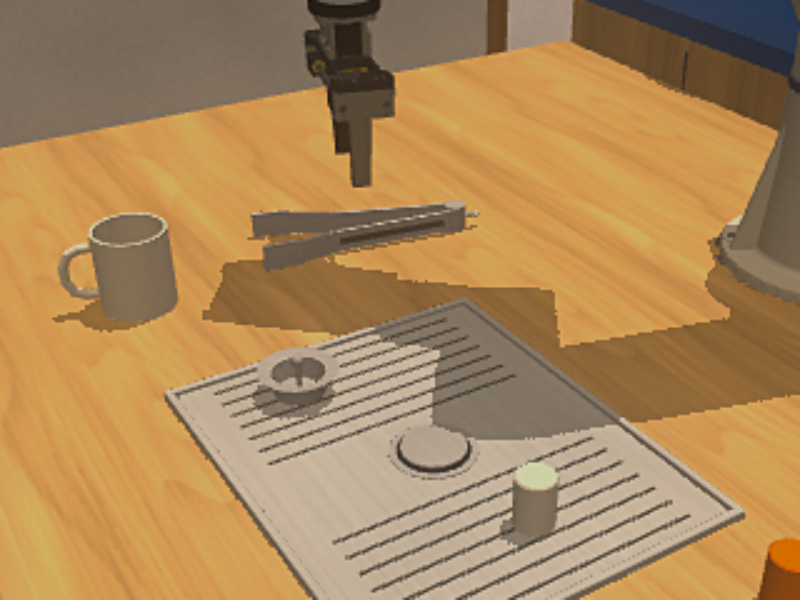

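The crop shows the open tongs below the gripper (hinge about (460,212), tips about (260,240)). The stopper at (432,447) is flush, and the white block at (535,500) hasn't moved.

```bash

python3 -m creep '[[[91,0.59,-0.94,0,-0.1],[91,0,0,0.5,0],[91,0,0,0.8,0],[91,0,0,0.5,0],[91,0,0,0,0]]]'
python3 -c "
from h import *
go([.436,-.3205,.004],1.302)"
```

```text
time_s: 6.37
tcp_pos: [0.4353, -0.3164, 0.049]
tool_rot: [[-0.965, 0.261, -0.005], [0.261, 0.965, 0.004], [0.005, 0.002, -1.0]]
contact_force: [-0.8, -0.1, -0.2]
width: 0.988
grip_force: 0.0
units [-0.07 -0.13  1.5 ] spin 0.048290413954945995 tcp [ 0.4353 -0.3164  0.049 ] t 6.3667 q6 -1.94
```

```bash

python3 -m creep '[[[91,-0.05,-0.1,0.6,0],[91,0,0,0.5,0],[91,0,0,0.3,0],[91,0,0,0.08,0],[91,0,0,0,0]]]' 25
python3 -m creep '[[[42,0,0,0,0],[42,0,0,0,0],[42,0,0,0,0],[42,0,0,0,0],[42,0,0,0,0]]]'
python3 -m creep '[[[42,0,0,0,0],[42,0,0,0,0],[42,0,0,0,0],[42,0,0,0,0],[42,0,0,0,0]]]'
```

```text
time_s: 6.78
tcp_pos: [0.4379, -0.3215, 0.0076]
tool_rot: [[-0.965, 0.26, -0.001], [0.26, 0.965, 0.001], [0.001, 0.001, -1.0]]
contact_force: [-0.1, -0.1, -0.2]
width: 0.986
grip_force: 0.0
time_s: 7.2
tcp_pos: [0.4382, -0.3224, 0.0083]
tool_rot: [[-0.965, 0.261, 0.001], [0.261, 0.965, -0.0], [-0.001, -0.0, -1.0]]
contact_force: [0.6, 0.0, -0.4]
width: 0.648
grip_force: 0.0
time_s: 7.62
tcp_pos: [0.4383, -0.3224, 0.008]
tool_rot: [[-0.965, 0.261, 0.001], [0.261, 0.965, -0.0], [-0.001, -0.0, -1.0]]
contact_force: [-0.2, -0.7, 2.8]
width: 0.457
grip_force: 5.1
```

```bash

python3 -m creep '[[[60,0,0,0,0],[60,0,0,0,0],[60,0,0,0.08,0],[60,0,0,0.08,0],[60,0,0,0,0]]]'
python3 -m creep '[[[42,0,0,0,0],[42,0,0,0,0],[42,0,0,0,0],[42,0,0,0,0],[42,0,0,0,0]]]'
python3 -m creep '[[[42,0,0,0,0],[42,0,0,0,0],[42,0,0,-0.2,0],[42,0,0,-0.4,0],[42,0,0,-0.4,0]]]'
python3 -m creep '[[[42,0,0,-0.8,0],[42,0,0,-0.8,0],[42,0,0,-0.8,0],[42,0,0,-0.4,0],[42,0,0,0,0]]]'
python3 - <<'E'
from h import *
p,d=manip.grab_frame("scene"); cv2.imwrite("pics/s2c.png",cv2.resize(p[60:300,160:480],(800,600)))
go([.45,.2,.12],np.pi/2)
E
```

```text
time_s: 8.03
tcp_pos: [0.4376, -0.3219, 0.0024]
tool_rot: [[-0.965, 0.261, -0.001], [0.261, 0.965, 0.001], [0.001, 0.0, -1.0]]
contact_force: [-0.4, -0.3, -0.5]
width: 0.652
grip_force: 0.0
time_s: 8.45
tcp_pos: [0.438, -0.3222, 0.003]
tool_rot: [[-0.965, 0.261, -0.0], [0.261, 0.965, 0.0], [0.0, 0.0, -1.0]]
contact_force: [0.2, -0.2, -0.2]
width: 0.454
grip_force: 4.4
time_s: 8.87
tcp_pos: [0.4378, -0.3221, 0.0339]
tool_rot: [[-0.965, 0.261, -0.001], [0.261, 0.965, 0.0], [0.001, 0.0, -1.0]]
contact_force: [0.6, -0.3, -2.7]
width: 0.457
grip_force: 4.4
time_s: 9.28
tcp_pos: [0.4399, -0.3237, 0.1214]
tool_rot: [[-0.965, 0.261, 0.005], [0.261, 0.965, -0.004], [-0.006, -0.002, -1.0]]
contact_force: [0.3, -0.3, -1.8]
width: 0.458
grip_force: 4.4
units [ 4.2  16.93 -0.06] spin -2.520101126206003 tcp [ 0.4391 -0.323   0.1195] t 9.3333 q6 -1.94
```

View pics/s2c.png

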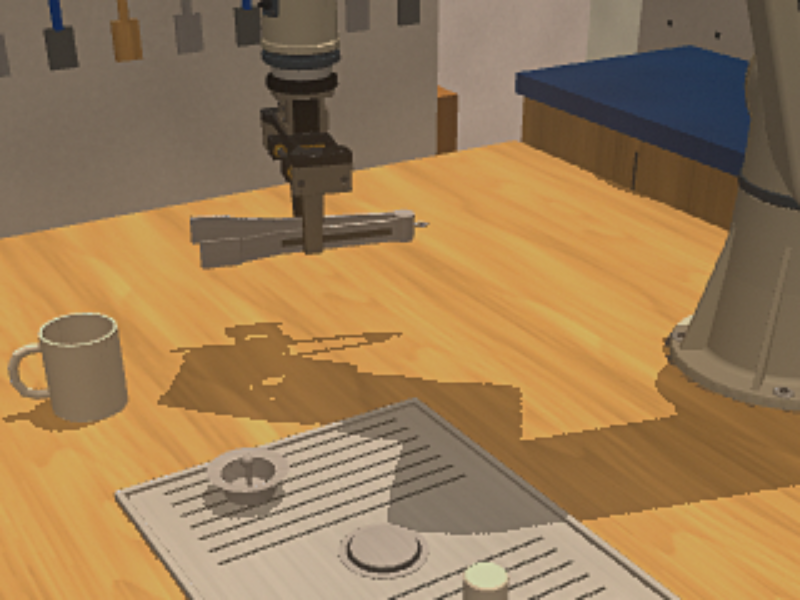

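The tongs hang level in the fingers with their tips open (left end about (200,240)). The tray scene is undisturbed.

```bash

python3 -m creep '[[[42,0.1,0.4,0,0],[42,0.2,0.7,0,0],[42,0.2,0.9,0,0],[42,0.2,0.9,0,0],[42,0.2,0.9,0,0]]]' >/dev/null
python3 -m creep '[[[42,0.2,0.9,0,0],[42,0.2,0.9,0,0],[42,0.2,0.9,0,0],[42,0.2,0.9,0,0],[42,0.2,0.9,0,0]]]' >/dev/null
python3 -m creep '[[[42,0.2,0.9,0,0],[42,0.2,0.9,0,0],[42,0.2,0.9,0,0],[42,0.2,0.9,0,0],[42,0.2,0.9,0,0]]]' >/dev/null
python3 -m creep '[[[42,0.2,0.9,0,0],[42,0.2,0.9,0,0],[42,0.2,0.9,0,0],[42,0.2,0.9,0,0],[42,0.2,0.7,0,0]]]'
python3 -m creep '[[[42,0.1,0.2,0,0],[42,0,0,0,0],[42,0,0,0,0],[42,0,0,0,0],[42,0,0,0,0]]]'
python3 - <<'E'
from h import *
for n in("top","scene"):
    p,d=manip.grab_frame(n); np.save(n+"3.npy",d)
    if n=="top": a=cv2.resize(p[170:290,170:330],(800,600),interpolation=cv2.INTER_CUBIC)
    else: a=cv2.resize(p[160:400,220:540],(800,600))
    cv2.imwrite(f"pics/{n}3.png",a)
go([.466,.2335,.12],1.307)
E
```

```text
time_s: 11.0
tcp_pos: [0.4574, 0.2055, 0.1159]
tool_rot: [[-0.966, 0.26, -0.002], [0.26, 0.966, -0.001], [0.002, -0.001, -1.0]]
contact_force: [0.1, -0.4, -1.2]
width: 0.459
grip_force: 4.4
time_s: 11.42
tcp_pos: [0.4573, 0.209, 0.1168]
tool_rot: [[-0.965, 0.262, -0.001], [0.262, 0.965, -0.0], [0.001, -0.001, -1.0]]
contact_force: [0.0, 0.1, -1.0]
width: 0.457
grip_force: 4.4
units [-0.06  0.86 -0.1 ] spin -0.013886959805926954 tcp [0.4576 0.2092 0.117 ] t 11.5167 q6 -0.88
```

View pics/top3.png

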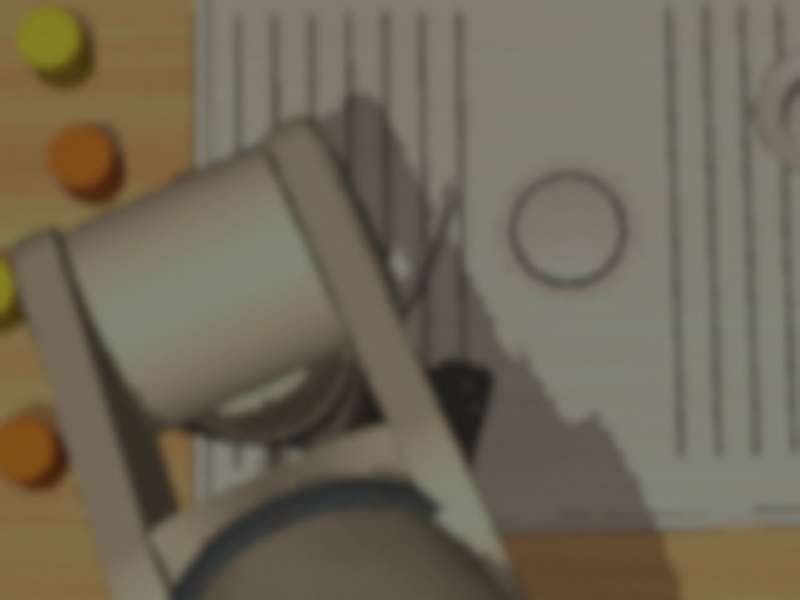

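View pics/scene3.png

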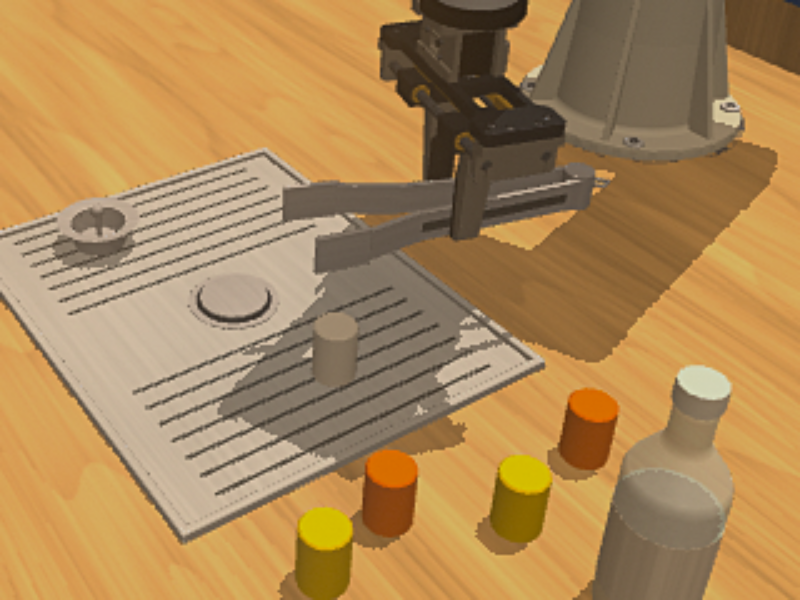

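The scene view shows the tips open above and short of the block: tip ends at crop (285,205) and (318,255), block at (335,350), not touched. In the top view the arm hides the block.

```bash
python3 - <<'E'
from h import *
P=cloud("scene",np.load("scene3.npy")); s=manip.observe(); R=s["tool_rot"]
q=P.reshape(-1,3); q=q[(q[:,2]>.10)&(q[:,2]<.16)&(q[:,0]>.3)&(q[:,0]<.65)&(q[:,1]>.05)&(q[:,1]<.35)]
L=(q-s["tcp_pos"])@np.stack([-R[:,0],R[:,1],-R[:,2]],1)
for x in np.arange(-.12,.14,.02):
    k=L[abs(L[:,0]-x)<.006]
    if len(k): print(round(x,2),len(k),"y",np.percentile(k[:,1],[3,97]).round(3),"z",np.percentile(k[:,2],[3,97]).round(3))
print("x end",np.sort(L[:,0])[[5,-5]])
b=P.reshape(-1,3); b=b[(b[:,2]>.046)&(b[:,2]<.065)&(abs(b[:,0]-.564)<.04)&(abs(b[:,1]-.207)<.04)]
print(len(b),b.mean(0),cv2.minEnclosingCircle(b[b[:,2]>.051][:,:2].astype(np.float32)))
E
```

```text
-0.12 52 y [-0.011  0.011] z [-0.002  0.029]
-0.1 112 y [-0.013  0.013] z [0.001 0.028]
-0.08 90 y [-0.013  0.016] z [0.002 0.025]
-0.06 87 y [-0.014  0.017] z [0.002 0.026]
-0.04 82 y [-0.015  0.018] z [0.002 0.026]
-0.02 37 y [0.016 0.02 ] z [0.001 0.026]
0.0 196 y [-0.023  0.037] z [0.005 0.042]
0.02 132 y [-0.02   0.023] z [0.004 0.028]
0.04 144 y [-0.022  0.026] z [0.002 0.029]
0.06 150 y [-0.029  0.032] z [0.002 0.029]
0.08 156 y [-0.033  0.038] z [0.003 0.03 ]
0.1 169 y [-0.035  0.04 ] z [0.002 0.032]
0.12 177 y [-0.037  0.041] z [0.002 0.032]
x end [-0.13688373  0.12766029]
213 [0.56552702 0.20988734 0.05280298] ((0.5634158849716187, 0.20764748752117157), 0.018584301695227623)
```

```bash

python3 -m creep '[[[42,0,0.4,0,0],[42,0,0.47,0,0],[42,0,0,0.6,0],[42,0,0,0.7,0],[42,0,0,0.3,0]]]'
python3 -m creep '[[[42,0,0,0,0],[42,0,0,0,0],[42,0,0,0,0],[42,0,0,0,0],[42,0,0,0,0]]]'
python3 - <<'E'
from h import *
p,d=manip.grab_frame("scene")
cv2.imwrite("pics/s4.png",cv2.resize(p[200:360,250:463],(800,600)))
go([.4637,.2347,.02],1.307)
E
```

```text
time_s: 11.93
tcp_pos: [0.4641, 0.2362, 0.0673]
tool_rot: [[-0.965, 0.261, -0.001], [0.261, 0.965, -0.0], [0.001, -0.001, -1.0]]
contact_force: [-0.1, -0.7, -1.7]
width: 0.459
grip_force: 4.4
time_s: 12.35
tcp_pos: [0.465, 0.2356, 0.0699]
tool_rot: [[-0.965, 0.261, 0.001], [0.261, 0.965, 0.001], [-0.001, 0.001, -1.0]]
contact_force: [0.2, 0.1, -1.3]
width: 0.458
grip_force: 4.4
units [ 0.03 -0.04  1.66] spin -0.003027891359612999 tcp [0.4649 0.2355 0.0698] t 12.4 q6 -0.84
```

View pics/s4.png

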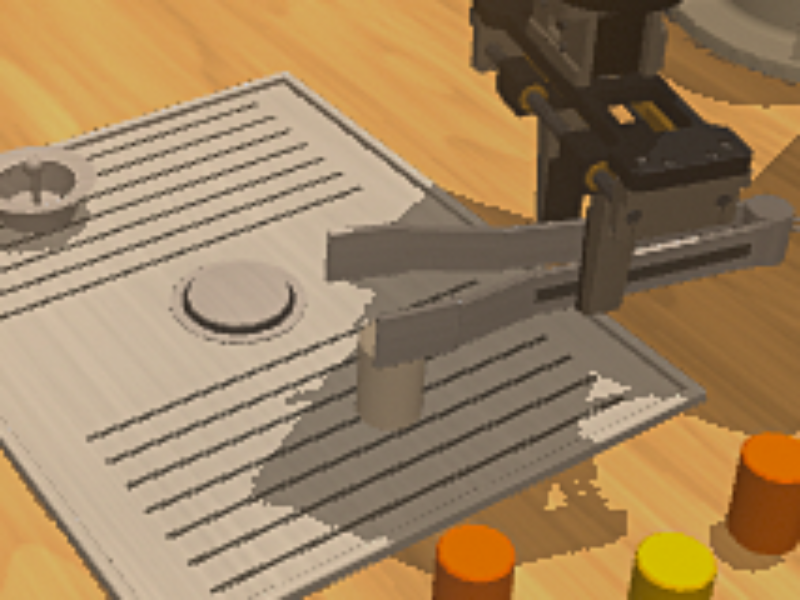

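The tips are just above the block (block at (390,390), near tip at (380,335)), in line with the measured numbers. Next I lower and close.

```bash

python3 -m creep '[[[42,0,0,0.3,0],[42,0,0,0.4,0],[42,0,0,0.4,0],[42,0,0,0.3,0],[42,0,0,0.2,0]]]'
python3 -m creep '[[[42,0,0,0,0],[36,0,0,0,0],[30,0,0,0,0],[24,0,0,0,0],[15,0,0,0,0]]]' 25
python3 -m creep '[[[15,0,0,0,0],[15,0,0,0,0],[15,0,0,0,0],[15,0,0,0,0],[15,0,0,0,0]]]'
```

```text
time_s: 12.82
tcp_pos: [0.4639, 0.235, 0.0198]
tool_rot: [[-0.965, 0.261, -0.001], [0.261, 0.965, -0.001], [0.001, -0.001, -1.0]]
contact_force: [0.3, -0.5, -2.0]
width: 0.459
grip_force: 4.4
time_s: 13.23
tcp_pos: [0.4648, 0.2355, 0.0215]
tool_rot: [[-0.965, 0.261, 0.001], [0.261, 0.965, 0.0], [-0.001, 0.001, -1.0]]
contact_force: [0.9, 0.0, -0.6]
width: 0.267
grip_force: 25.0
time_s: 13.65
tcp_pos: [0.4647, 0.2354, 0.0213]
tool_rot: [[-0.965, 0.261, 0.001], [0.261, 0.965, 0.0], [-0.001, 0.0, -1.0]]
contact_force: [0.9, 0.6, -0.0]
width: 0.269
grip_force: 25.0
```

```bash
python3 - <<'E'
from h import *
p,d=manip.grab_frame("scene")
cv2.imwrite("pics/s5.png",cv2.resize(p[230:350,290:450],(800,600)))
P=cloud("scene",d).reshape(-1,3); s=manip.observe(); R=s["tool_rot"]
L=(P-s["tcp_pos"])@np.stack([-R[:,0],R[:,1],-R[:,2]],1)
q=L[(L[:,2]>-.014)&(L[:,2]<.04)&(abs(L[:,1])<.06)&(L[:,0]>.02)&(L[:,0]<.16)]
for x in np.arange(.02,.16,.01):
    k=q[abs(q[:,0]-x)<.004]
    if len(k): print(round(x,2),len(k),"y",np.percentile(k[:,1],[3,97]).round(3),"z",np.percentile(k[:,2],[3,97]).round(3))
E
```

```text
0.02 40 y [-0.01   0.058] z [-0.013  0.028]
0.03 72 y [-0.011  0.057] z [-0.013  0.028]
0.04 72 y [-0.012  0.042] z [-0.01   0.029]
0.05 72 y [-0.015  0.016] z [0.005 0.029]
0.06 86 y [-0.017  0.019] z [0.005 0.029]
0.07 88 y [-0.019  0.021] z [0.004 0.03 ]
0.08 57 y [-0.019  0.022] z [0.006 0.031]
0.09 97 y [-0.021  0.024] z [0.    0.034]
0.1 126 y [-0.02   0.024] z [-0.011  0.034]
0.11 131 y [-0.019  0.024] z [-0.011  0.034]
0.12 140 y [-0.02   0.024] z [-0.007  0.034]
0.13 42 y [-0.021  0.025] z [0.002 0.033]
```

View pics/s5.png

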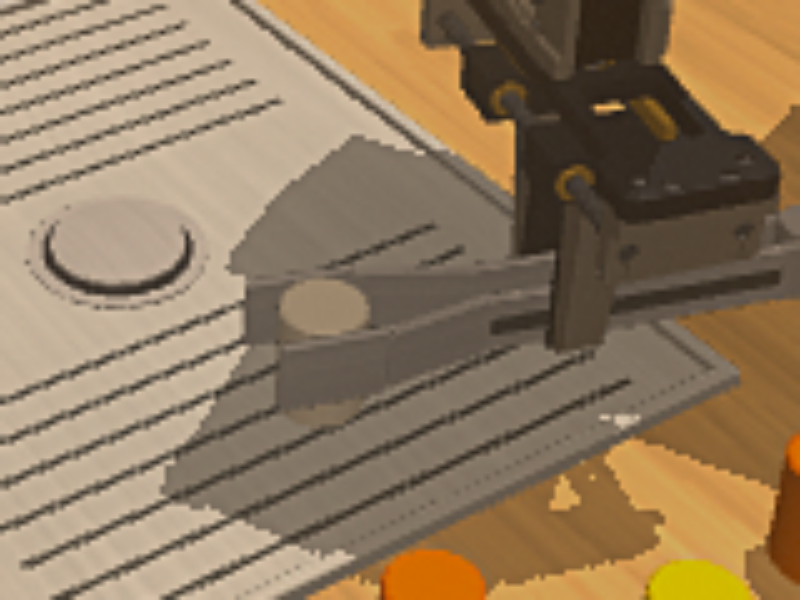

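The block sits squarely between the tips (about (325,330)), with a gap of about 36 mm. Lifting now.

```bash

python3 -m creep '[[[15,0,0,-0.05,0],[15,0,0,-0.1,0],[15,0,0,-0.2,0],[15,0,0,-0.3,0],[15,0,0,-0.4,0]]]' 28
python3 -m creep '[[[15,0,0,-0.4,0],[15,0,0,-0.4,0],[15,0,0,-0.4,0],[15,0,0,-0.4,0],[15,0,0,-0.4,0]]]' >/dev/null
python3 -m creep '[[[15,0,0,-0.4,0],[15,0,0,-0.4,0],[15,0,0,-0.4,0],[15,0,0,-0.4,0],[15,0,0,-0.2,0]]]' >/dev/null
python3 -m creep '[[[15,0,0,-0.1,0],[15,0,0,0,0],[15,0,0,0,0],[15,0,0,0,0],[15,0,0,0,0]]]'
python3 -m creep '[[[15,0,0,0,0],[15,0,0,0,0],[15,0,0,0,0],[15,0,0,0,0],[15,0,0,0,0]]]'
python3 - <<'E'
from h import *
p,d=manip.grab_frame("scene"); cv2.imwrite("pics/s6.png",cv2.resize(p[150:390,220:540],(800,600)))
E
```

```text
time_s: 14.12
tcp_pos: [0.4638, 0.235, 0.0529]
tool_rot: [[-0.965, 0.261, -0.001], [0.261, 0.965, -0.001], [0.001, -0.001, -1.0]]
contact_force: [-0.2, -0.4, -1.5]
width: 0.266
grip_force: 28.0
time_s: 15.37
tcp_pos: [0.464, 0.2351, 0.1689]
tool_rot: [[-0.965, 0.261, -0.001], [0.261, 0.965, -0.001], [0.001, -0.001, -1.0]]
contact_force: [0.1, -0.5, -0.3]
width: 0.262
grip_force: 28.0
time_s: 15.78
tcp_pos: [0.4644, 0.2353, 0.1695]
tool_rot: [[-0.965, 0.261, -0.0], [0.261, 0.965, -0.0], [0.0, -0.0, -1.0]]
contact_force: [1.4, -0.4, -1.3]
width: 0.268
grip_force: 28.0
```

View pics/s6.png

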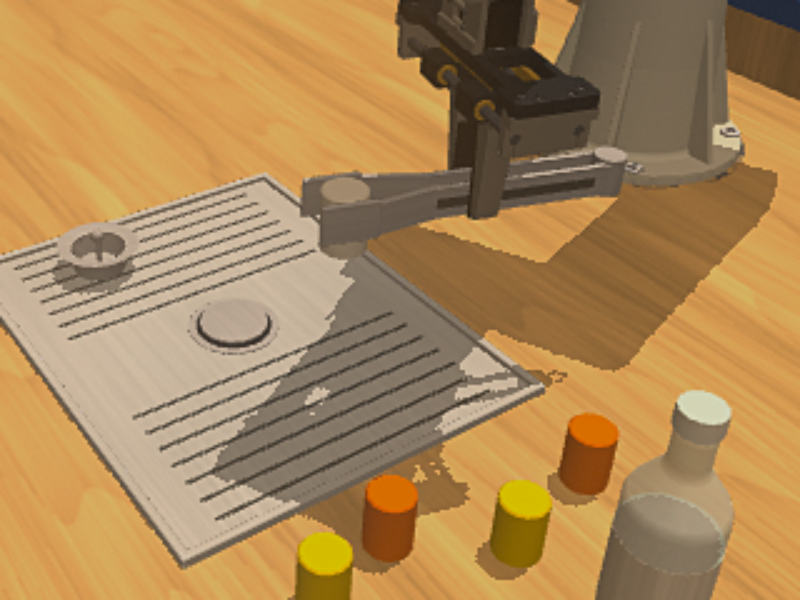

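The block is held in the tips at about (345,215), well clear of the tray (centre about 0.175 m up). Everything else is in place and the stopper is down.

```bash
python3 -c "
from workcell import manip
print(manip.finish_job())"
```

```text
the job is handed in; nothing more can be done
None
```

I pressed the stopper home, lifted the white block in the tongs about 15 cm clear of the tray, and handed the job in with it held still; no verdict came back.

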